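Slide a loaded fixture plate out to its line and hold it from tipping

TASK

Slide the brown fixture plate, with the white cover in its nest, further out over the edge of the raised platform that it already overhangs, until the line engraved across the plate lies right along that edge, so that a colleague can get at the screw openings under the cover from below. The cover end is heavy: keep the plate flat on the platform all the way, never tipping or lifting it, and finish while still holding it there, level and still; do not let go. The cover stays in its nest, and the other things on the platform and bench stay where they are.

Things in the scene. Friction and masses are not known exactly. Their poses are not given: they have to be found in the camera images.
- riser_edge (a point): Middle of the top edge over which the plate sticks out, of the platform: a fixed aluminium-profile stand with a level top sheet 280 mm deep by 340 mm wide, 120 mm above the bench. The point is on the top surface at the edge; x points straight outward (level), y along the edge, z up. The top reaches 280 mm back along -x and 170 mm to either side.
- riser: The platform itself (fixed while you work); origin on the bench under its centre, 140 mm behind the edge point, axes as at the edge point.
- plate: Loose brown phenolic plate, 260 (x) x 130 (y) x 10 mm, about 0.55 kg, flat on the platform; origin at the centre of its underside, x towards its outer (cover) end, z up. Starts up to 7 degrees askew to the edge; slides by dry friction. With the line at the edge its centre of mass, cover included, is about 35 mm outside: let go, it tips; about 3.5 N down on the handle balances it.
- handle (a point): Centre of the grip bar of the black bow handle across the plate's inner end: 100 mm from the plate's centre towards -x, 36 mm above the plate's top. The bar runs along the plate's y, is 116 mm long and 12 x 12 mm in section, with 25 mm free under it between its feet (inner faces 44 mm either side of the middle). Axes as the plate's.
- mark_left (a point): Left (+y) end of the engraved line on the plate's top face. The line is straight, 3 mm wide, white-filled, square across the whole plate and down its sides, 20 mm from the plate's centre towards the handle, 80 mm from the handle bar.
- mark_right (a point): Right (-y) end of the same line, 130 mm from the left end.
- nest (a point): Centre of the nest on the plate's top face, 60 mm outward of the plate's centre, where the cover lies between four white locating blocks 14 mm high (about 1.5 mm of play to each side). Axes as the plate's.
- cover: Loose white D-shaped moulded cover, 100 (x) x 92 (y) x 26 mm, about 0.2 kg, lying in the nest; origin under it, over the nest point when seated.
- cover_seat (a point): Point on the underside of the cover that coincides with the nest point when the cover is seated.
- dish: small round steel dish of screws, 52 mm across and 18 mm high, standing on the riser beside the plate; origin under its centre. Bystander.
- hex_key: L-shaped dark steel hex key, 70 x 27 mm, 6 mm thick, lying on the riser on the other side of the plate; origin at the underside of the middle of its long leg. Bystander.
- spare_cover: a second white cover like the one on the plate (100 x 92 x 26 mm), lying on the bench itself; origin under it, 46 to 50 mm from its edges. Bystander.
- screwdriver: black electric screwdriver, 36 mm thick and about 260 mm long, lying on the bench; origin under the middle of its body, its own x towards the bit. Bystander.
- bit_block: black block 75 x 45 mm with six bits standing in it, 34 mm high, on the bench; origin under its centre. Bystander.
- screw_bin: blue open bin of screws, 170 x 110 x 75 mm, on the bench; origin under its centre. Bystander.
- spacer_ring: white plastic ring, 48 mm across and 12 mm high, on the bench; origin under its centre. Bystander.
- carton: small cardboard box, 90 x 60 x 45 mm, on the bench; origin under its centre. Bystander.
Not all that is in view belongs to the job. Leave any yellow look-alike of the cover alone.

How it is judged:
At the end, for the whole second after the job is handed in: Both ends of the engraved line within 6 mm of the platform's edge; plate level within 0.04 rad, at rest, bearing on the platform (over 2 N) and held by the fingers (over 1 N); line within the platform's width; cover resting on the plate within 6 mm of its seat (x of mark_left in the frame of riser_edge between -0.006 and 0.006 m and y of mark_left in the frame of riser_edge between -0.17 and 0.17 m and x of mark_right in the frame of riser_edge between -0.006 and 0.006 m and y of mark_right in the frame of riser_edge between -0.17 and 0.17 m and angle between nest's own z axis and vertical below 0.04 rad and contact force between the fingers and plate above 1 N and contact force between plate and riser above 2 N and linear speed of plate below 0.01 m/s and distance between cover_seat and nest below 0.006 m and contact force between cover and plate above 0.5 N); the arm keeps its last pose, push and grip.
It fails at once if the plate tips or is tilted by more than 0.12 rad (angle between nest's own z axis and vertical above 0.12 rad).
It fails at once if the plate is lifted more than 12 mm off the platform (z of any of mark_left, mark_right in the frame of riser_edge above 0.022 m).
It fails at once if the cover leaves its nest (more than 10 mm from its seat) (distance between cover_seat and nest above 0.01 m).
It fails at once if another thing on the platform or the bench is moved by more than 20 mm (distance of any of dish, hex_key, spare_cover, screwdriver, bit_block, screw_bin, spacer_ring, carton from where it was at the start of the episode above 0.02 m).
It also fails if it takes over 32 s, if anything falls off the work surface, if the arm or the gripper's body presses on something with over 40 N, if the wrist force passes 120 N, or if a joint passes its speed limit or range.

ROBOT

A 6-joint arm with a two-finger parallel gripper is mounted at the origin on the work surface. World frame = base frame: x ahead of the robot, y to its left, z up, the work surface at z = 0. Lengths are in m, angles in rad, forces in N, time in s.
With the tool pointing down it reaches from about 0.25 to 0.85 m from the base axis. Payload 12.5 kg.
Tool frame: the origin (TCP) lies at the very end of the fingers, on their centre line; the grasp point (between the pads) lies 19 mm behind it; z points along the fingers, y is the direction in which the jaws open and shut (so a half turn about z gives the same grasp; the last joint's range is limited). The gripper opens to 93 mm and grips with 3 to 60 N. Pads are 15 mm wide; open, the fingers measure 128 mm over their backs; the gripper's body (75 mm by 188 mm) begins 65 mm behind the grasp point.
Start: joints at [1.233, 0.351, 1.652, -0, 1.139, -0.085], TCP at [0.138, 0.533, 0.219] pointing down, gripper open.
Joint ranges: [-2.75, 2.75], [-0.79, 2.1], [0.01, 2.65], [-1.57, 4.71], [0.07, 3.14], [-2.87, 2.87]. Speed limits (rad/s): [2.22, 2.22, 2.79, 3.14, 3.14, 3.14].

INTERFACE

Orientations are given as a unit quaternion [x, y, z, w].
In Python, from bench import robot, optics, job_done, regions_of gives the robot as it stands.
- The arm moves only by the shell command python3 -m pendant 'ROWS' [FORCE]. ROWS is JSON, a list of rows, each a list of 3 entries, a list of its own where there are three numbers: the shift along the world's x, y, z in units of 50 mm (1.0 is 50 mm), then the turn about the world's z in units of 6 degrees (1.0 is 6 degrees), then the gripper's target within -1 to 1 (shut at 1, half-way at 0, fully open at -1). In form: [[[x, y, z], yaw, gripper], ...]. A call has 1 to 12 rows; each row is the pose to reach, as a shift and turn from the pose commanded when the call began; what a row does not reach only later rows make up. A row lasts 1/10 s, in which the tool goes at most 50 mm and 8.59 degrees, less where a joint would pass 70% of its speed; a pose out of reach is approached as far as the arm can. A call with a gripper value outside its range is refused whole. The fingers move at their own pace and stop on an object; FORCE is the grip in N (left out, the last holds). Time passes only in rows, so rows that repeat a pose let the fingers close. It gives the time, the measured TCP pose, the force and the opening at its end, in the units of the state.
- robot.state(): the state, without advancing time (a new reading comes with each control period).
- optics.snapshot(name): name is "scene" or "side" or "wrist"; returns the picture (480x640x3 uint8, blue, green, red); there is no depth.
- optics.camera_info(name): a dict with "fx", "fy", "cx", "cy" (pixels), "R" (3x3) and "t" (3): a world point X has camera coordinates R X + t. Camera axes: x right, y down, z forward; pixel columns grow to the right and rows downward; lengths in m; the calibration is good to about 2 mm. A picture is of the moment at which its call begins: read the wrist's pose just before it. camera_info takes no time and is no camera call; for the wrist camera it gives the pose at the moment of the call.
- job_done(): hands the job in, once; it reports no verdict.
Trained networks look in the newest picture that a camera, given by its name, has taken for a name from the list of things; names that differ only in an ending like _2 or _b are one class to them, and where a whole thing is asked for, a point or a joint stands for the part that bears it (a point fixed in the world has none). Each returns a list of dicts, best first, with "confidence" (0 to 1); they miss things now and then, are a little off and sometimes report something else, mostly with a low value. They report only what shows in the picture. A call takes as long as a camera call. They do not tell look-alikes from the thing itself.
- regions_of(query, camera): "pixels" (480x640 bool, what is visible of it) and "location" ([column, row] in pixels, amid what is visible of it).
The state is a dict: "time": time; "joint_positions": joint angles; "qvel": joint speeds; "tau": joint torques, N m; "tcp_pos": TCP position; "eef_rot": TCP orientation; "force": force on the tool from outside, world axes, zero at the start; "moment": the same for the moment, N m; "gripper_width": finger opening in m.
Only numpy, scipy, OpenCV 4.12 (cv2) and the standard library are available. Lean on these libraries where they do the work, as an engineer would, in place of code of your own. Each camera call takes 0.05 s, during which the arm holds its last target.

## Working session

There is one attempt and no reset: what is moved stays moved. The work goes in short steps, Python scripts to look and compute and a shell command to move; the robot and the scene stay as the last step left them, time stands still between calls to the robot, and variables do not carry over. Pictures are saved under pics/ and viewed, and the job is handed in when it is done.

```bash
ls; mkdir -p pics
python3 - <<'E'
from bench import robot, optics
import cv2
print(robot.state())
for n in ["scene","side","wrist"]:
    cv2.imwrite(f"pics/a_{n}.png",optics.snapshot(n))
    print(n,optics.camera_info(n))
E
```

```text
pics
{'time': 0.0, 'joint_positions': array([ 1.23340472e+00,  3.51246718e-01,  1.65243332e+00, -8.72376365e-06,
        1.13909704e+00, -8.46015372e-02]), 'qvel': array([-9.52010156e-05,  1.29262936e-03, -3.57582398e-04, -3.04247770e-04,
       -9.33244757e-04, -1.08667344e-03]), 'tau': array([ 1.01256337e-04, -4.97327721e+01, -2.85259062e+01,  6.98196050e-02,
        2.57049239e-02, -9.12382029e-05]), 'tcp_pos': array([0.13742046, 0.53219448, 0.21809218]), 'eef_rot': array([ 1.26056928e-01,  9.92022833e-01, -5.79906321e-04, -1.20156501e-04]), 'force': array([-0.07814269,  0.37990796,  0.64493067]), 'moment': array([ 0.00759738,  0.00493498, -0.02496648]), 'gripper_width': 0.09320716185990326}
scene {'fx': 550.316821552232, 'fy': 550.316821552232, 'cx': 323.3961698886994, 'cy': 247.671747418401, 'R': array([[-0.62895441,  0.77715168, -0.02125128],
       [ 0.5154856 ,  0.39641234, -0.75969195],
       [-0.5819716 , -0.48876633, -0.64993579]]), 't': array([ 0.30211386, -0.1680627 ,  1.64815583])}
side {'fx': 529.2322533630114, 'fy': 529.2322533630114, 'cx': 313.8963977443844, 'cy': 238.8003552690537, 'R': array([[ 0.99728058, -0.07266303,  0.01230974],
       [-0.0446503 , -0.72860105, -0.68348143],
       [ 0.05863272,  0.68107312, -0.7298641 ]]), 't': array([-0.51721259,  0.13301363,  1.37881463])}
wrist {'fx': 369.3078178527176, 'fy': 369.3078178527176, 'cx': 325.29519420287704, 'cy': 232.85349918258004, 'R': array([[ 2.50415100e-01,  9.68138563e-01,  2.64865238e-05],
       [ 9.26313349e-01, -2.39604701e-01,  2.90745879e-01],
       [ 2.81488643e-01, -7.27826236e-02, -9.56800310e-01]]), 't': array([-0.54998341, -0.03453509,  0.39153339])}
```

View pics/a_scene.png

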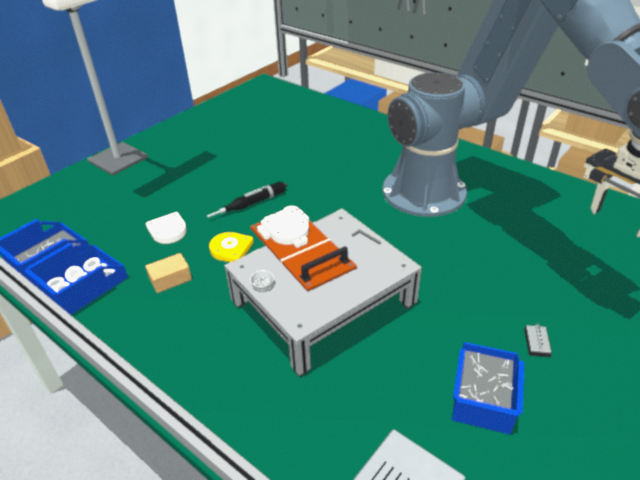

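View pics/a_side.png

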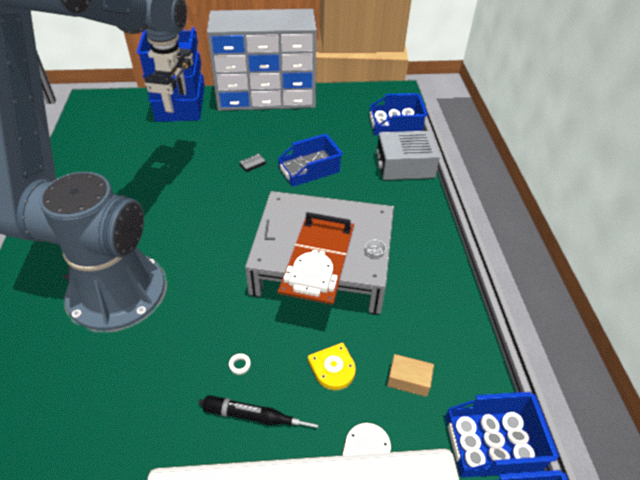

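View pics/a_wrist.png

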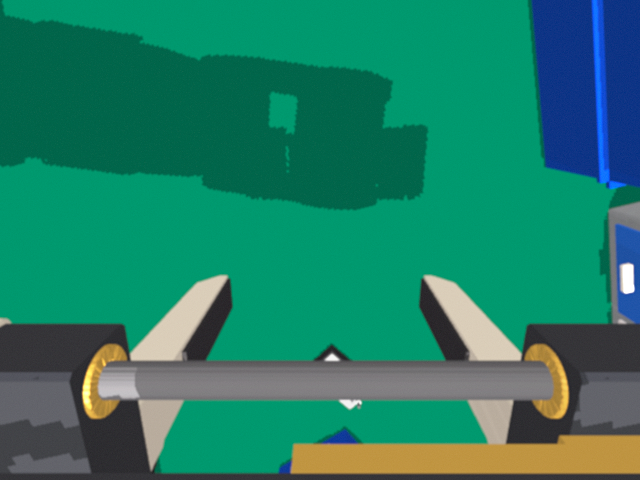

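The scene picture shows the platform at about (325,270), with the brown plate and its handle at (325,265), the line at (303,250) and the white cover at (288,225). The yellow look-alike at (230,245) and the spare cover at (167,228) lie on the bench, and the plate overhangs towards world -y. I'll enlarge the crops and run the networks.

Run:
```python
from bench import robot, optics, regions_of
import cv2, numpy as np
for n,(x0,y0,x1,y1) in {"scene":(215,190,425,375),"side":(235,180,405,320)}.items():
    im=optics.snapshot(n); cv2.imwrite(f"pics/b_{n}_raw.png",im)
    s=4 if n=="side" else 3.5
    cv2.imwrite(f"pics/b_{n}.png",cv2.resize(im[y0:y1,x0:x1],None,fx=s,fy=s,interpolation=cv2.INTER_CUBIC))
    for q in ["riser","plate","handle","mark_left","cover"]:
        for r in regions_of(q,n)[:3]:
            ys,xs=np.nonzero(r["pixels"]); print(n,q,round(r["confidence"],2),r["location"],len(xs),xs.min(),xs.max(),ys.min(),ys.max())
            np.save(f"{n}_{q}.npy",r["pixels"]) if r is regions_of else None
```

```text
scene riser 0.84 [326.5, 290.0] 12288 226 420 210 374
scene plate 0.97 [307.6, 254.4] 3421 251 356 208 291
scene handle 0.88 [311.0, 258.1] 3249 252 355 209 291
scene mark_left 0.94 [309.0, 256.7] 3412 251 356 208 290
scene mark_left 0.55 [328.4, 290.0] 12237 226 420 210 373
scene cover 0.8 [228.7, 244.1] 911 211 252 233 260
scene cover 0.58 [286.5, 222.4] 1109 262 307 209 243
side riser 0.88 [350.8, 241.3] 8004 245 392 192 313
side riser 0.74 [318.6, 246.1] 3253 279 353 212 302
side riser 0.23 [254.0, 163.6] 247 240 263 155 170
side plate 0.68 [317.0, 244.8] 3183 278 352 213 302
side handle 0.96 [321.6, 245.8] 3356 278 353 211 304
side handle 0.69 [345.2, 248.9] 8048 245 392 192 312
side handle 0.4 [406.0, 375.5] 1387 387 432 355 395
side mark_left 0.79 [324.2, 244.6] 3129 278 353 212 303
side mark_left 0.72 [265.7, 239.1] 35 264 272 234 239
side cover 0.84 [331.8, 365.3] 1539 308 354 343 389
side cover 0.72 [409.8, 377.0] 1366 387 432 355 395
side cover 0.68 [309.1, 271.9] 1337 288 332 252 291
```

View pics/b_scene.png

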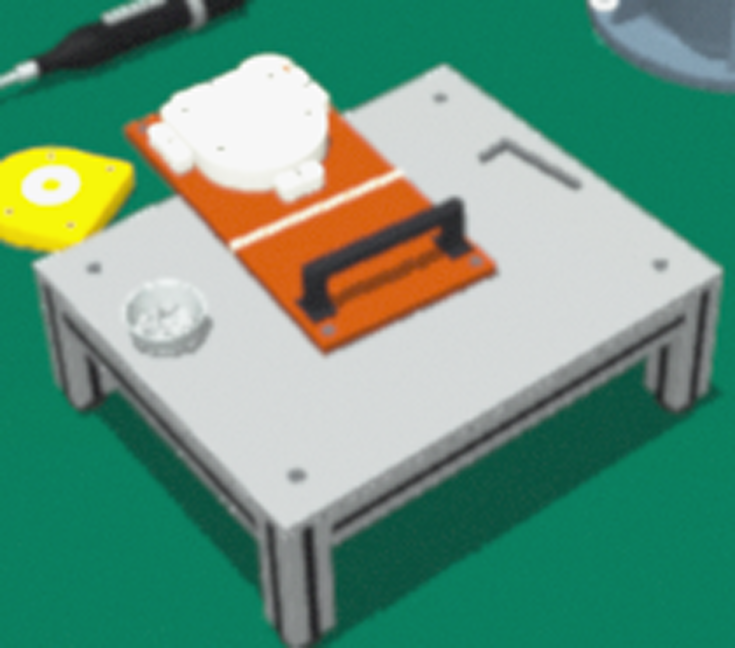

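View pics/b_side.png

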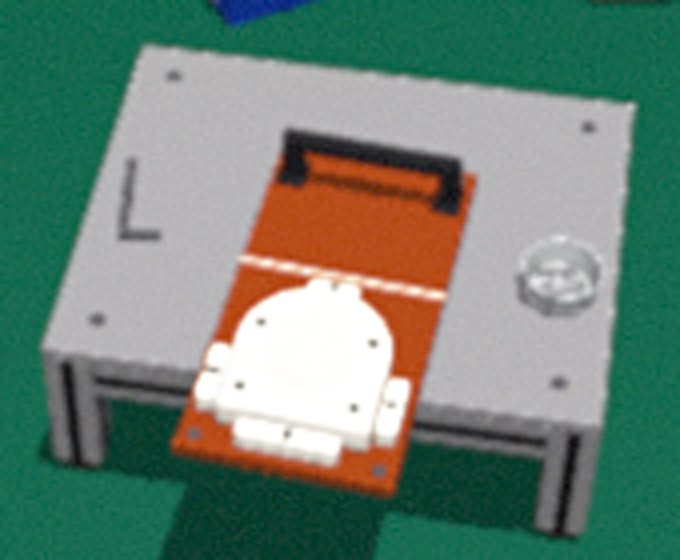

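```bash
cat > fit.py <<'E'
import numpy as np
from scipy.optimize import least_squares
from bench import optics
C={n:optics.camera_info(n) for n in ("scene","side")}
def proj(n,P):
    c=C[n];p=c["R"]@P.T+c["t"][:,None];return np.c_[c["fx"]*p[0]/p[2]+c["cx"],c["fy"]*p[1]/p[2]+c["cy"]]
def tf(q,L):
    c,s=np.cos(q[2]),np.sin(q[2]);return np.c_[q[0]+c*L[:,0]-s*L[:,1],q[1]+s*L[:,0]+c*L[:,1],L[:,2]]
def fit(q0,obs):
    def f(q): return np.concatenate([(proj(n,tf(q,np.array(L,float)))-np.array(U)).ravel() for n,L,U in obs])
    r=least_squares(f,q0);return r.x,r.fun.reshape(-1,2)
def crop(n,pts):
    s,o=(3.5,(215,190)) if n=="scene" else (4,(235,180))
    return (np.array(pts,float)+.5)/s-.5+np.array(o)
E
cat > m1.py <<'E'
from fit import *
z=.12
# riser_edge frame: x out, y along (left)
L=[(0,.17,z),(0,-.17,z),(-.28,-.17,z),(-.28,.17,z)]
obs=[("scene",L,crop("scene",[(35,265),(445,65),(722,270),(285,530)])),
     ("side",L,crop("side",[(602,428),(45,348),(145,45),(635,103)]))]
for o in (obs,obs[:1],obs[1:]):
    q,r=fit([.45,-.1,-1.57],o);print("riser edge",q.round(4),"deg",np.degrees(q[2]).round(2));print(r.round(1).tolist())
    if o is obs:E=q
z=.13
obs=[("scene",[(-.02,.065,z),(-.02,-.065,z),(-.13,.065,z),(-.13,-.065,z),(.13,.065,z)],crop("scene",[(232,245),(403,173),(325,346),(497,264),(125,125)])),
 ("side",[(-.02,.065,z),(-.02,-.065,z),(.13,.065,z),(.13,-.065,z),(-.13,.065,z)],crop("side",[(445,297),(240,259),(392,487),(172,446),(475,177)]))]
for o in (obs,obs[:1],obs[1:]):
    q,r=fit([.45,-.1,-1.57],o);print("plate",q.round(4),"deg",np.degrees(q[2]).round(2));print(r.round(1).tolist())
    if o is obs:P=q
H=tf(P,np.array([[-.1,0,.166],[-.02,.065,.13],[-.02,-.065,.13]]));print("handle,markL,markR",H.round(4).tolist())
c,s=np.cos(E[2]),np.sin(E[2])
for h in H[1:]: d=h[:2]-E[:2];print("in edge frame",(c*d[0]+s*d[1]).round(4),(-s*d[0]+c*d[1]).round(4))
E
python3 m1.py
```

```text
riser edge [ 0.5116 -0.085  -1.8088] deg -103.64
[[-0.6, 0.1], [0.1, 0.5], [0.3, 0.5], [-0.3, 0.5], [0.3, -0.3], [-1.0, 0.4], [-0.5, 0.1], [-0.4, 0.5]]
riser edge [ 0.5106 -0.0858 -1.8071] deg -103.54
[[-0.4, -0.2], [0.0, 0.1], [0.3, -0.1], [0.1, -0.0]]
riser edge [ 0.5124 -0.0843 -1.8112] deg -103.77
[[0.5, -0.4], [-0.6, 0.0], [0.0, -0.2], [0.1, 0.4]]
plate [ 0.5247 -0.0265 -1.8808] deg -107.76
[[0.2, 0.5], [-0.4, -0.1], [-0.4, 0.2], [0.5, 0.1], [-0.2, 0.6], [-0.5, 0.2], [-0.4, 0.1], [-0.1, 0.8], [-0.3, -0.1], [0.3, -0.6]]
plate [ 0.5237 -0.0269 -1.8848] deg -107.99
[[0.3, 0.1], [-0.2, -0.3], [-0.5, -0.1], [0.4, -0.1], [0.1, 0.2]]
plate [ 0.5251 -0.0261 -1.8791] deg -107.67
[[-0.3, 0.1], [-0.2, 0.0], [0.1, 0.6], [0.0, -0.2], [0.4, -0.7]]
handle,markL,markR [[0.5552, 0.0687, 0.166], [0.5927, -0.0273, 0.13], [0.4688, 0.0124, 0.13]]
in edge frame -0.0752 0.0651
in edge frame -0.0846 -0.0646
```

Both cameras agree. The plate's yaw is -107.8° and the edge's is -103.6°. The line ends lie 75 and 85 mm inside the edge, and the handle is at (0.555, 0.069, 0.166). I'll move above the handle.

```bash
python3 -m pendant '[[[0.5,-0.55,0.2],-0.1,-1],[[1.1,-1.22,0.3],-0.2,-1],[[1.7,-1.9,0.3],-0.3,-1],[[2.3,-2.56,0.3],-0.4,-1],[[2.9,-3.23,0.3],-0.5,-1],[[3.5,-3.9,0.3],-0.55,-1],[[4.1,-4.56,0.3],-0.55,-1],[[4.7,-5.23,0.3],-0.55,-1],[[5.3,-5.9,0.3],-0.55,-1],[[5.9,-6.57,0.3],-0.55,-1],[[6.4,-7.12,0.3],-0.55,-1],[[6.8,-7.57,0.3],-0.55,-1]]' 25
```

```text
time: 1.95
tcp_pos: [0.4788, 0.1522, 0.2337]
eef_rot: [0.155, 0.988, 0.0, 0.0]
force: [-1.7, 0.3, 0.3]
gripper_width: 0.0932
```

```bash
python3 -m pendant '[[[0.4,-0.44,0],0,-1],[[0.8,-0.88,0],0,-1],[[1.2,-1.33,0],0,-1],[[1.45,-1.6,0],0,-1],[[1.54,-1.72,0],0,-1],[[1.54,-1.72,0],0,-1],[[1.54,-1.72,0],0,-1]]'
cat > w.py <<'E'
import sys
from fit import *
from bench import robot
import cv2
n=sys.argv[1];st=robot.state();C["wrist"]=optics.camera_info("wrist");im=optics.snapshot("wrist")
H=np.array(eval(sys.argv[2]))
for i,p in enumerate(proj("wrist",H)): print(p.round(1)); cv2.circle(im,tuple(int(v) for v in p.round()),4,(255,0,255),1)
cv2.imwrite(f"pics/{n}_wrist.png",im);print(st["tcp_pos"].round(4),st["force"].round(2))
for m,(x0,y0,x1,y1) in {"scene":(215,190,425,375),"side":(235,180,405,320)}.items():
    im=optics.snapshot(m);s=4 if m=="side" else 3.5
    cv2.imwrite(f"pics/{n}_{m}.png",cv2.resize(im[y0:y1,x0:x1],None,fx=s,fy=s,interpolation=cv2.INTER_CUBIC))
E
python3 w.py c "[[.5552,.0687,.172],[.5927,-.0273,.13],[.4688,.0124,.13]]"
```

```text
time: 2.65
tcp_pos: [0.554, 0.0687, 0.2336]
eef_rot: [0.154, 0.988, 0.0, -0.0]
force: [0.8, -0.8, 0.5]
gripper_width: 0.0927
[325.3 251.1]
[227.2 309. ]
[213.  145.2]
[0.554  0.0687 0.2336] [ 0.78 -0.83  0.51]
```

View pics/c_wrist.png

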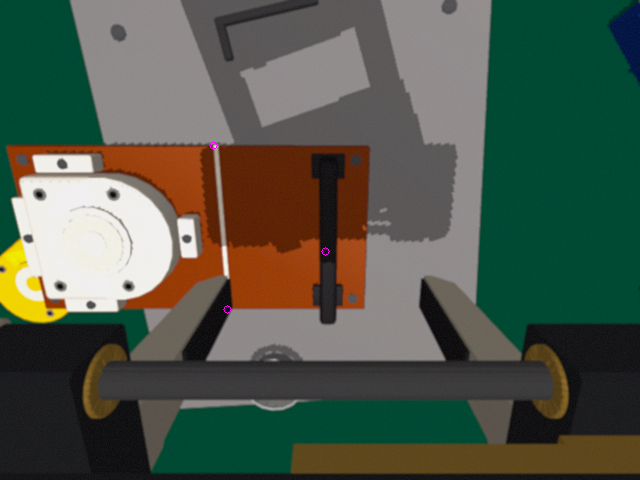

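View pics/c_side.png

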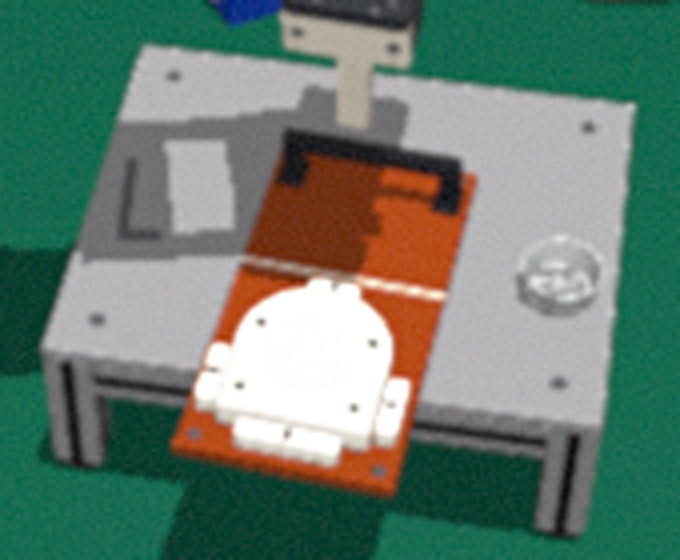

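The wrist view confirms the bar at column 328 between the open jaws (231 to 420). The predicted line ends at (214,146) and (227,309) fall on the real ones. I'll shift about 1.5 mm, go down and close.

```bash
python3 -m pendant '[[[0.03,0.03,-0.4],0,-1],[[0.03,0.03,-0.9],0,-1],[[0.03,0.03,-1.35],0,-1],[[0.03,0.03,-1.65],0,-1],[[0.03,0.03,-1.74],0,-1],[[0.03,0.03,-1.74],0,-0.3],[[0.03,0.03,-1.74],0,0.4],[[0.03,0.03,-1.74],0,0.7],[[0.03,0.03,-1.74],0,0.7]]' 30
python3 -m pendant '[[[0,0,0],0,1],[[0,0,0],0,1],[[0,0,0],0,1],[[0,0,0],0,1],[[0,0,0],0,1],[[0,0,0],0,1]]' 30
```

```text
time: 3.7
tcp_pos: [0.5563, 0.0696, 0.1473]
eef_rot: [0.155, 0.988, 0.0, 0.001]
force: [0.2, 0.2, -0.8]
gripper_width: 0.0656
time: 4.3
tcp_pos: [0.556, 0.0695, 0.1466]
eef_rot: [0.155, 0.988, -0.0, -0.0]
force: [0.9, 0.1, -0.2]
gripper_width: 0.0177
```

```bash
python3 w.py d "[[.5552,.0687,.172],[.5927,-.0273,.13],[.4688,.0124,.13]]"; python3 -c "
from bench import robot;s=robot.state();print(s)"
```

```text
[322.3 315.9]
[187.2 378.4]
[157.9 152.9]
[0.556  0.0695 0.1466] [ 0.87  0.11 -0.2 ]
{'time': 4.45, 'joint_positions': array([ 4.13742636e-02,  4.53399314e-01,  1.69339943e+00,  1.28830268e-04,
        9.94736241e-01, -1.21908705e+00]), 'qvel': array([ 1.91680291e-04, -8.43256449e-05,  9.46536467e-06,  1.81198457e-03,
       -3.02492944e-04, -6.91659833e-04]), 'tau': array([-2.48234533e-01, -5.29507828e+01, -2.57803899e+01, -9.82823479e-02,
        1.45250126e-01, -7.82969903e-03]), 'tcp_pos': array([0.55605378, 0.06958929, 0.14661587]), 'eef_rot': array([1.54580263e-01, 9.87980232e-01, 5.86110545e-05, 1.77291616e-05]), 'force': array([ 0.34484938,  0.82217623, -0.21942241]), 'moment': array([ 0.07948974, -0.03916185, -0.02442833]), 'gripper_width': 0.011914201402681186}
```

View pics/d_wrist.png

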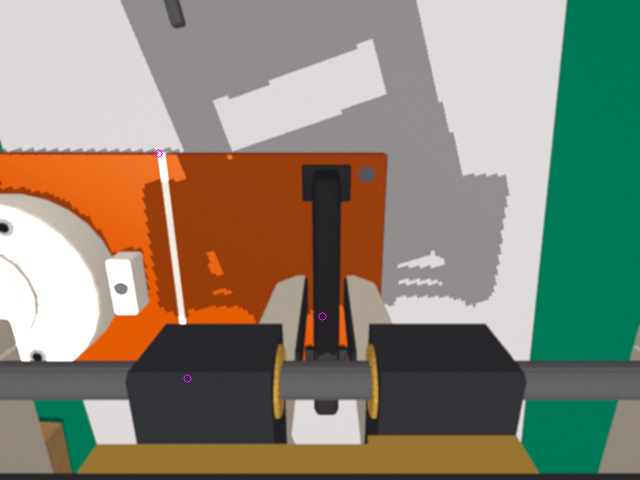

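View pics/d_side.png

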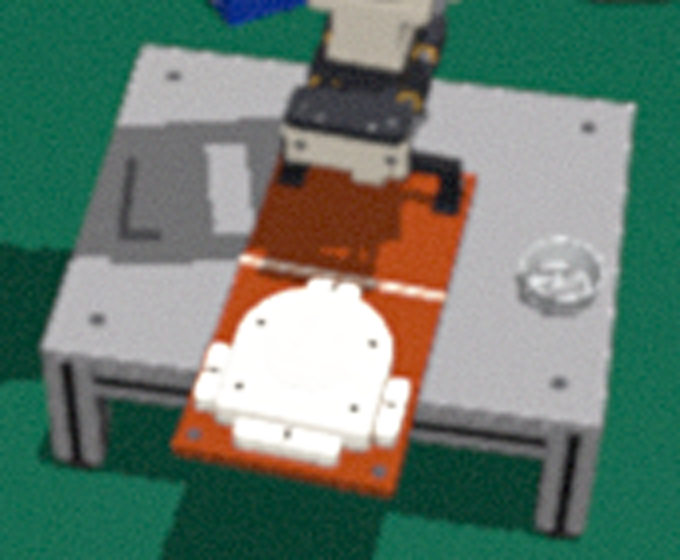

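The bar is gripped (width 11.9 mm) and the plate hasn't shifted. Next I'll press down lightly, turn the grip force up and read the force.

```bash
python3 -m pendant '[[[0,0,-0.01],0,1],[[0,0,-0.02],0,1],[[0,0,-0.02],0,1],[[0,0,-0.02],0,1]]' 45
```

```text
time: 4.85
tcp_pos: [0.5561, 0.0696, 0.1466]
eef_rot: [0.155, 0.988, 0.0, 0.0]
force: [-4.4, -0.1, 9.6]
gripper_width: 0.0115
```

```bash
python3 -m pendant '[[[-0.01,-0.04,0],0.02,1],[[-0.03,-0.1,0],0.06,1],[[-0.06,-0.18,0],0.11,1],[[-0.08,-0.25,0],0.15,1],[[-0.1,-0.32,0],0.2,1],[[-0.13,-0.39,0],0.25,1],[[-0.15,-0.46,0],0.3,1],[[-0.17,-0.53,0],0.35,1],[[-0.19,-0.59,0],0.39,1],[[-0.2,-0.62,0],0.41,1],[[-0.2,-0.62,0],0.41,1]]'
```

```text
time: 5.95
tcp_pos: [0.5469, 0.0392, 0.1466]
eef_rot: [0.134, 0.991, 0.001, 0.001]
force: [0.4, 5.3, 6.1]
gripper_width: 0.0114
```

```bash
python3 w.py e "[[.5552,.0687,.172]]"
```

```text
[396.3 317.4]
[0.5469 0.0392 0.1466] [0.44 5.25 6.1 ]
```

View pics/e_side.png

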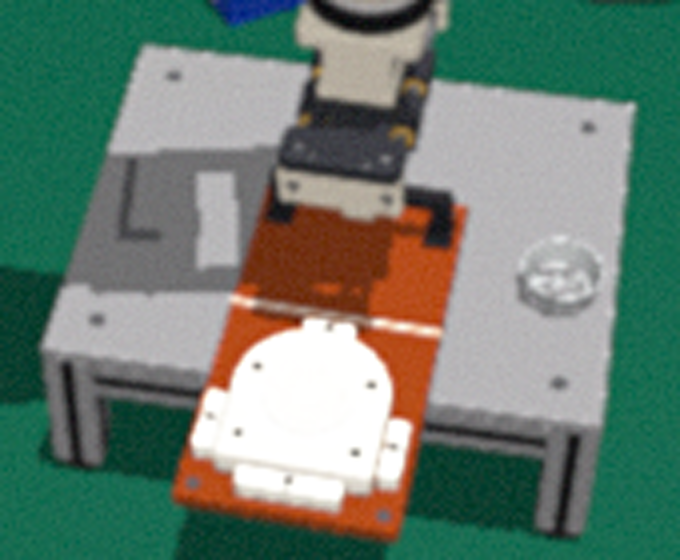

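The plate moved with the gripper, level and with the cover seated; the line is now at (235,300) to (440,330) in the crop. Sliding on.

```bash
python3 -m pendant '[[[-0.02,-0.05,0],0.02,1],[[-0.04,-0.12,0],0.04,1],[[-0.06,-0.2,0],0.07,1],[[-0.09,-0.28,0],0.1,1],[[-0.11,-0.36,0],0.13,1],[[-0.14,-0.44,0],0.15,1],[[-0.16,-0.52,0],0.18,1],[[-0.19,-0.6,0],0.21,1],[[-0.21,-0.67,0],0.24,1],[[-0.23,-0.72,0],0.26,1],[[-0.24,-0.74,0],0.26,1],[[-0.24,-0.74,0],0.26,1]]'
```

```text
time: 7.3
tcp_pos: [0.5352, 0.0022, 0.1467]
eef_rot: [0.12, 0.993, 0.001, 0.002]
force: [2.2, 6.6, 5.9]
gripper_width: 0.0116
```

```bash
python3 w.py f "[[.5552,.0687,.172]]"
```

```text
[485.3 324.2]
[0.5352 0.0022 0.1467] [2.18 6.61 5.91]
```

View pics/f_side.png

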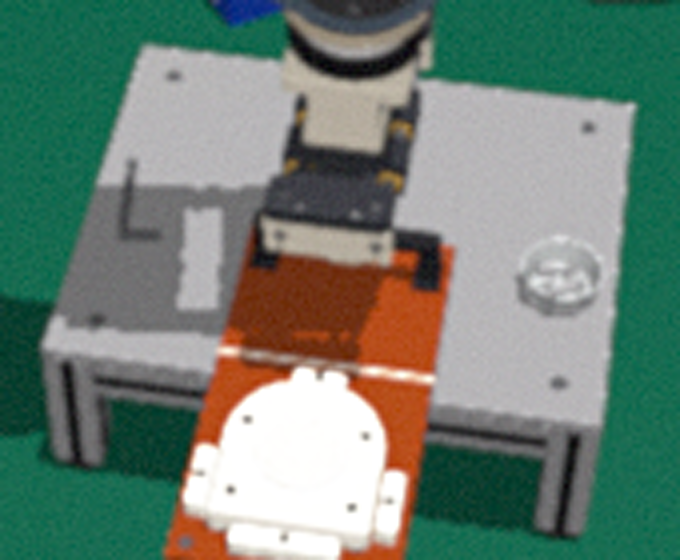

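View pics/f_scene.png

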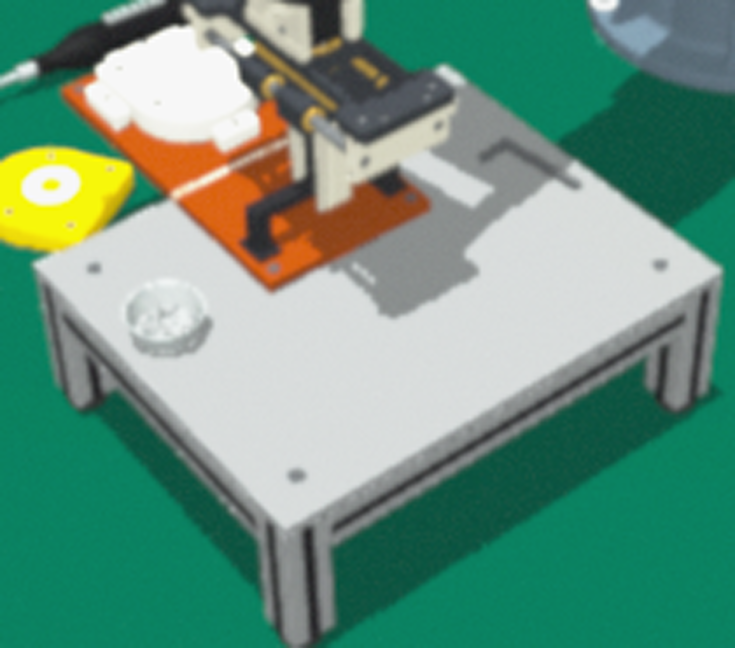

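View pics/f_wrist.png

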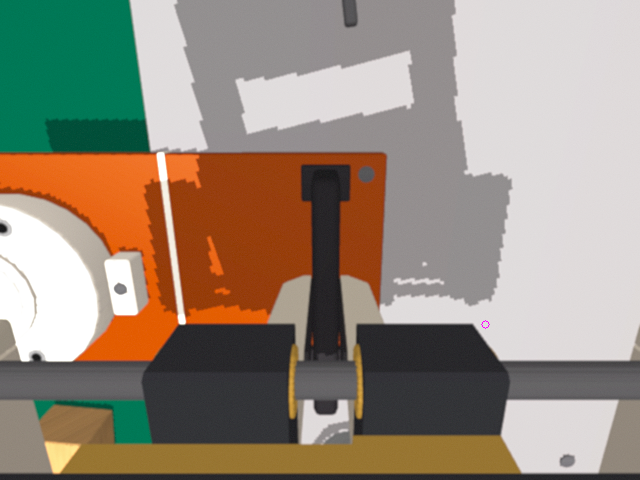

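The line is about 10 mm short of the edge in all three views, and the hex key and dish are untouched. I'll refit the plate for the last bit.

```bash
cat > m2.py <<'E'
from fit import *
E=[.5116,-.085,-1.8088];z=.13
def rep(obs):
  for o in [obs]+[[x] for x in obs]:
    q,r=fit([.52,-.09,-1.8],o)
    H=tf(q,np.array([[-.1,0,.166],[-.02,.065,.13],[-.02,-.065,.13]]))
    c,s=np.cos(E[2]),np.sin(E[2]);print("plate",q.round(4),np.degrees(q[2]).round(2),"H",H[0].round(4),[((c*d[0]+s*d[1]).round(4),(-s*d[0]+c*d[1]).round(4)) for d in H[1:,:2]-E[:2]],np.abs(r).max().round(2))
E
python3 - <<'E'
from m2 import *
rep([("scene",[(-.02,.065,z),(-.13,.065,z),(-.13,-.065,z),(.13,.065,z)],crop("scene",[(172,197),(271,285),(432,203),(62,93)])),
 ("side",[(-.02,.065,z),(-.02,-.065,z),(-.13,.065,z)],crop("side",[(435,380),(218,350),(455,247)]))])
E
```

```text
plate [ 0.512  -0.095  -1.8092] -103.66 H [0.5356 0.0021 0.166 ] [(np.float64(-0.0103), np.float64(0.0678)), (np.float64(-0.0104), np.float64(-0.0622))] 0.85
plate [ 0.5124 -0.0944 -1.8102] -103.72 H [0.5361 0.0027 0.166 ] [(np.float64(-0.0109), np.float64(0.0681)), (np.float64(-0.0111), np.float64(-0.0619))] 0.72
plate [ 0.5118 -0.0958 -1.8075] -103.56 H [0.5353 0.0015 0.166 ] [(np.float64(-0.0097), np.float64(0.0677)), (np.float64(-0.0095), np.float64(-0.0623))] 0.32
```

```bash
python3 -m pendant '[[[-0.01,-0.04,0],0,1],[[-0.02,-0.09,0],0,1],[[-0.04,-0.15,0],0,1],[[-0.05,-0.19,0],0,1],[[-0.05,-0.2,0],0,1],[[-0.05,-0.2,0],0,1],[[-0.05,-0.2,0],0,1]]'
```

```text
time: 8.15
tcp_pos: [0.5328, -0.0076, 0.1468]
eef_rot: [0.12, 0.993, 0.001, 0.002]
force: [2.5, 8.1, 9.0]
gripper_width: 0.0115
```

```bash
sed -i 's/(235,180,405,320)/(235,190,405,340)/' w.py; sed -i 's/(4,(235,180))/(4,(235,190))/' fit.py; python3 w.py g "[[.5116,-.085,.12]]"
```

```text
[181.9 266.5]
[ 0.5328 -0.0076  0.1468] [2.47 8.06 9.  ]
```

View pics/g_side.png

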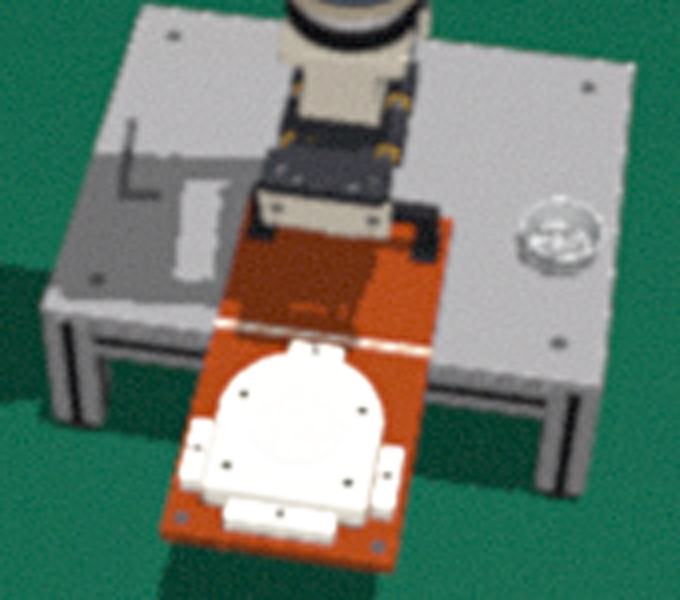

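View pics/g_scene.png

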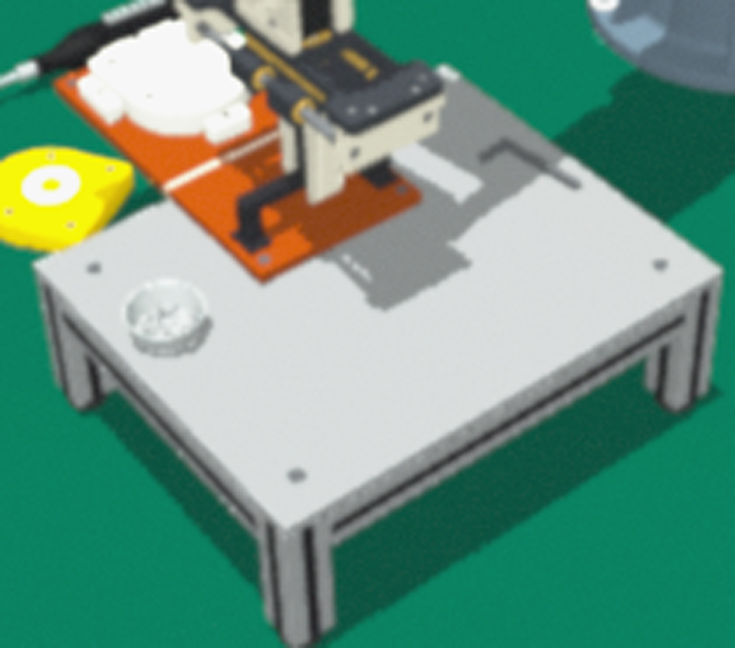

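View pics/g_wrist.png

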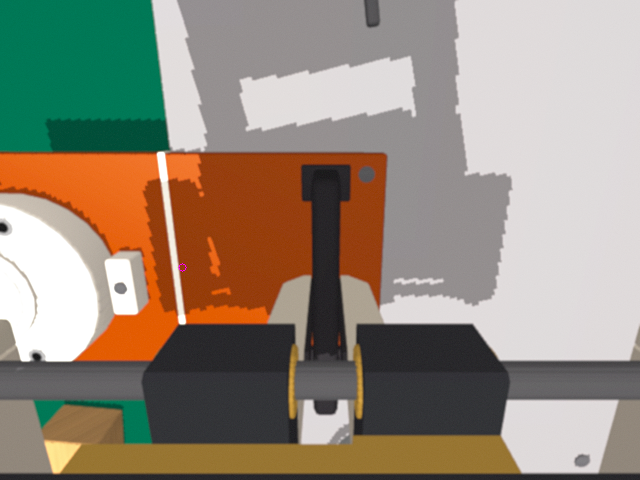

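Run:
```python
from m2 import *
rep([("scene",[(-.02,.065,z),(-.13,.065,z),(-.13,-.065,z),(.13,.065,z)],crop("scene",[(165,188),(262,275),(422,194),(55,84)])),
 ("side",[(-.02,.065,z),(-.02,-.065,z),(-.13,.065,z),(.13,.065,z),(.13,-.065,z)],crop("side",[(430,352),(215,322),(453,219),(390,568),(162,532)]))])
# wrist: predicted edge & ideal line end in picture
C["wrist"]=optics.camera_info("wrist")
P=tf(E,np.array([[0,-.0622,.13],[0,-.02,.13],[0,-.0622,.12],[0,-.1,.12],[0,-.15,.12]]));print(proj("wrist",P).round(1).tolist())
```

```text
plate [ 0.5085 -0.1054 -1.8126] -103.86 H [ 0.5325 -0.0083  0.166 ] [(np.float64(0.0008), np.float64(0.0669)), (np.float64(0.0003), np.float64(-0.0631))] 0.87
plate [ 0.5087 -0.1051 -1.8116] -103.8 H [ 0.5326 -0.008   0.166 ] [(np.float64(0.0004), np.float64(0.067)), (np.float64(0.0), np.float64(-0.063))] 0.48
plate [ 0.5086 -0.1057 -1.8138] -103.92 H [ 0.5326 -0.0086  0.166 ] [(np.float64(0.0011), np.float64(0.067)), (np.float64(0.0005), np.float64(-0.063))] 0.82
[[159.4, 155.5], [170.3, 238.1], [167.7, 153.7], [157.7, 73.8], [142.3, -48.5]]
```

Run:
```python
import cv2
im=cv2.imread("pics/g_wrist.png");cv2.imwrite("pics/g_wcrop.png",cv2.resize(im[0:200,100:260],None,fx=3,fy=3,interpolation=cv2.INTER_CUBIC))
```

```text
(no output)
```

View pics/g_wcrop.png

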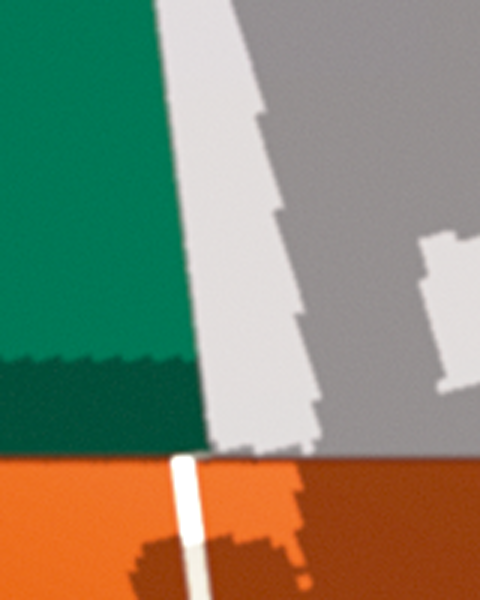

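The line is on the edge to within about 1 mm by both fits. In the wrist view the line end at (161,153) meets the edge line, which ends at (170,150) once the 8 px of parallax from the plate's thickness is allowed for. I'll hold for a moment, check for creep, and hand in.

```bash
python3 -m pendant '[[[0,0,0],0,1],[[0,0,0],0,1],[[0,0,0],0,1],[[0,0,0],0,1],[[0,0,0],0,1]]'; python3 -c "
from bench import job_done;print(job_done())"
```

```text
time: 8.8
tcp_pos: [0.5328, -0.0076, 0.1468]
eef_rot: [0.12, 0.993, 0.001, 0.002]
force: [2.3, 8.1, 6.7]
gripper_width: 0.0112
the job is handed in; nothing more can be done
None
```

I gripped the handle bar, pressed down lightly and slid the plate about 80 mm out while turning it about 4°. The line now lies along the platform's edge. I handed the job in at about 8.8 s, still holding the plate; no verdict was reported.

**Line at the edge:** the two fixed cameras put the ends at about +0.8 mm (left) and +0.3 mm (right) from the edge, and about 65 mm either side of its middle. The wrist picture agrees to about 1 mm. Taken alone, the two cameras differ by less than 1 mm. The wrist calibration was off by about 2 pixels, so I compared line and edge within that picture.

**Hold:** in the last half second the arm stayed still and the tool stayed level within a few thousandths of a radian. It was pressing down with about 7–9 N, with a steady sideways push of about 8 N left from friction, and the bar was still gripped (11 mm opening).

**Cover and other things:** in the last pictures the cover sat in its nest, and the dish and hex key looked unmoved. I did not measure the cover's seat or re-measure the things on the bench; the arm stayed well clear of them.

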